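# Centre a coaster on the banding wheel

## Task

Centre the round bisque coaster that lies off-centre on the banding wheel: nudge it sideways across the wheel head with the fingertips until it drops flat into the round recess in the middle; do not pick it up or push it off the wheel. Then turn the wheel about a quarter turn, either way, with a fingertip on the rim of the head, to check that the coaster runs true, and let the wheel come to rest by itself with the coaster still seated. Do not disturb the other things on the table.

Things in the scene. Friction and masses are not known exactly. Their poses are not given: they have to be found in the camera images.
- coaster_center (a point): Centre, half-way up, of the loose coaster, a plain flat off-white unglazed disc 100 mm in diameter and 9 mm thick, about 0.12 kg. On the head its centre is 4.5 mm above the head's top face; seated in the recess it is 1.5 mm below that face and the coaster's top stands 3 mm above it. z: the disc's axis.
- recess (a point): Centre of the recess in the wheel head, level with the head's flat top face, 85 mm above the table; z up. The recess is round, concentric with the head, dark-floored, 106 mm in diameter and 6 mm deep, with a 2 mm chamfer round its edge (110 mm across at the top face). The coaster drops in once it is within about 3 mm of centred.
- rim_point (a point): A point on the head's top face, 110 mm out from the axis, not marked, that turns with the head. A quarter turn takes it 156 mm from where it started, in a straight line.
- head (a joint): Turn of the wheel head about its vertical axis, rad, growing anticlockwise seen from above, no stops. Light drag: about 0.15 N at the rim starts it, and let go it coasts to rest within a second or two. A fingertip pressed lightly (5 to 10 N) on the flat of the head beside the recess and moved along a circle round the axis carries it round.
- glaze_jar: Bystander: small jar with a white lid, 51 mm wide, 50 mm tall, close beside the wheel; origin at the centre of its underside.
- egg_cup: Bystander: unglazed egg cup, 50 mm wide, 62 mm tall, close beside the wheel; origin at the centre of its underside.
- kiln_stilt: Bystander: three-armed clay kiln stilt, 58 mm across, 21 mm tall, close beside the wheel; origin under its centre.
- brush_cup: Bystander: ochre cup, 80 mm wide at its rim, 105 mm tall, with brushes standing in it up to about 220 mm; origin at the centre of its underside.
- bottle_tall: Bystander: paint bottle with a white cap, 56 mm wide, 165 mm tall; origin at the centre of its underside.
- bottle_short: Bystander: paint bottle with a white cap, 52 mm wide, 115 mm tall; origin at the centre of its underside.
- spare_coasters: Bystander: stack of three spare coasters on the table, 100 mm wide, 27 mm tall; origin at the centre of its underside.
- coaster: The same coaster; origin at the centre of its underside. It starts flat on the wheel head, 50 to 65 mm off-centre in any direction and partly over the recess. It slides with friction and must stay on the head.
- stand: The banding wheel (a potter's turntable): a heavy dark foot 168 mm wide that stays put, with a bare-metal round head on top, 250 mm in diameter and 17 mm thick at its edge, marked with fine concentric rings. Origin on the table, on the wheel's axis.
There are look-alikes about, which are no part of the job. There is more than one size of the coaster; the job needs the smallest.

How it is judged:
By the outcome, as a careful person would: the job done as asked, in the order asked, and still so for the second after the job is handed in, with the robot touching nothing.
It also fails if it takes over 51 s, if anything falls off the work surface, if the arm or the gripper's body presses on something with over 40 N, if the wrist force passes 120 N, or if a joint passes its speed limit or range.

## Robot

A 6-joint arm with a two-finger parallel gripper is mounted at the origin on the work surface. World frame = base frame: x ahead of the robot, y to its left, z up, the work surface at z = 0. Lengths are in m, angles in rad, forces in N, time in s.
With the tool pointing down it reaches from about 0.35 to 0.975 m from the base axis. Payload 4.9 kg.
Tool frame: the origin (TCP) lies at the very end of the fingers, on their centre line; the grasp point (between the pads) lies 19 mm behind it; z points along the fingers, y is the line along which they close (so a half turn about z gives the same grasp; the last joint's range is limited). The gripper opens to 85 mm and grips with 20 to 120 N. Pads are 22 mm wide; open, the fingers measure 114 mm over their backs; the gripper's body (76 mm by 85 mm) begins 54 mm behind the grasp point. The pads swing forward as they close: fully open they stand 13 mm farther back than shut.
Start: joints at [-1.366, 0.053, 1.613, -0, 1.476, -0.119], TCP at [0.199, -0.593, 0.231] pointing down, gripper open.
Joint ranges: [-3.01, 3.01], [-1.01, 2.22], [0.06, 2.58], [-1.02, 4.17], [0.09, 2.62], [-3.14, 3.14]. Speed limits (rad/s): [2.57, 2.57, 3.14, 3.14, 3.14, 3.14].

## Interface

Orientations are given as a rotation vector (axis times angle).
In Python, from station import * gives the robot as it stands.
- The arm moves only by the shell command python3 -m crank 'ROWS' [OPENING] [FORCE]. ROWS is JSON, a list of rows, each an object with "offset": the shift along the tool's x, y, z in m, a list of three; "twist": the turn, a rotation vector about the tool's x, y, z in degrees, a list of three. In form: [{"offset": [x, y, z], "twist": [rx, ry, rz]}, ...]. A call has 1 to 20 rows; each row is the pose to reach, as a shift and turn from the pose commanded when the call began, along the tool's axes at that moment; what a row does not reach only later rows make up. A row lasts 1/8 s, in which the tool goes at most 62.5 mm and 10.7 degrees, less where a joint would pass 70% of its speed; a pose out of reach is approached as far as the arm can. A call with a gripper value outside its range is refused whole. OPENING is the opening, from 0 (shut) to 1 (fully open), set as the call begins (- or left out, the last holds). The fingers move at their own pace and stop on an object; FORCE is the grip in N (left out, the last holds). Time passes only in rows, so rows that repeat a pose let the fingers close. It gives the time, the measured TCP pose, the force, the opening and the grip force at its end, in the units of the state.
- get_obs(): the state, without advancing time (a new reading comes with each control period).
- get_image(name): name is "scene" or "top"; returns the picture (384x512x3 uint8, red, green, blue); there is no depth.
- get_calibration(name): a dict with "intrinsics" (3x3 intrinsics, pixels), "world_from_camera" (4x4, takes a point from camera to world coordinates). Camera axes: x right, y up, looking along -z (the intrinsics and any distortion apply to the point x, -y, -z); pixel columns grow to the right and rows downward; lengths in m; the calibration is good to about 2 mm. A picture is of the moment at which its call begins. get_calibration takes no time and is no camera call.
- finish_job(): hands the job in; it is judged then, once.
Trained networks look in the newest picture that a camera, given by its name, has taken for a name from the list of things; names that differ only in an ending like _2 or _b are one class to them, and where a whole thing is asked for, a point or a joint stands for the part that bears it (a point fixed in the world has none). Each returns a list of dicts, best first, with "confidence" (0 to 1); they miss things now and then, are a little off and sometimes report something else, mostly with a low value. They report only what shows in the picture. A call takes as long as a camera call. They do not tell look-alikes from the thing itself.
- cut_out(query, camera): "region" (384x512 bool, what is visible of it) and "rect" ([centre column, centre row, width, height] in pixels, round what is visible of it).
The state is a dict: "t": time; "q": joint angles; "dq": joint speeds; "effort": joint torques, N m; "tool_pos": TCP position; "tool_rot": TCP orientation; "contact_force": force on the tool from outside, world axes, zero at the start; "wrist_torque": the same for the moment, N m; "opening": finger opening in m; "grip_force": force on a finger pad.
Only numpy, scipy, OpenCV 4.12 (cv2) and the standard library are available. Lean on these libraries where they do the work, as an engineer would, in place of code of your own. Each camera call takes 0.05 s, during which the arm holds its last target. There are 200 camera calls.

## Working session

There is one attempt and no reset: what is moved stays moved. The work goes in short steps, Python scripts to look and compute and a shell command to move; the robot and the scene stay as the last step left them, time stands still between calls to the robot, and variables do not carry over. Pictures are saved under pics/ and viewed, at most 10 in all, crops included, and the job is handed in when it is done.

```bash
mkdir -p pics; ls
python3 - <<'E'
from station import *
import cv2,numpy as np
o=get_obs();print({k:np.round(v,3) for k,v in o.items()})
a=get_image("scene");b=get_image("top")
cv2.imwrite("pics/s.png",cv2.cvtColor(a,4));cv2.imwrite("pics/t.png",cv2.cvtColor(b,4))
for c in("scene","top"):
  print(c,{k:np.round(v,4).tolist() for k,v in get_calibration(c).items()})
  for q in("coaster","stand","glaze_jar","egg_cup","kiln_stilt"):
    print(q,[(round(float(d["confidence"]),2),np.round(d["rect"],1).tolist()) for d in cut_out(q,c)][:4])
E
```

```text
pics
{'t': np.float64(0.0), 'q': array([-1.366,  0.053,  1.614,  0.   ,  1.476, -0.119]), 'dq': array([-0.002, -0.   ,  0.001,  0.   ,  0.002, -0.001]), 'effort': array([-1.0000e-03, -3.9369e+01, -3.7017e+01, -0.0000e+00,  7.0000e-03,
       -0.0000e+00]), 'tool_pos': array([ 0.199, -0.592,  0.23 ]), 'tool_rot': array([-3.099, -0.506,  0.   ]), 'contact_force': array([-0.343,  0.469, -0.123]), 'wrist_torque': array([ 0.053, -0.019, -0.004]), 'grip_force': np.float64(0.0), 'opening': np.float64(0.086)}
scene {'intrinsics': [[361.2726, 0.0, 262.2125], [0.0, 361.2726, 193.2051], [0.0, 0.0, 1.0]], 'world_from_camera': [[-0.0343, -0.6986, 0.7147, 1.3314], [0.9994, -0.0285, 0.0201, 0.0341], [0.0063, 0.715, 0.6991, 0.8275], [0.0, 0.0, 0.0, 1.0]]}
coaster [(0.81, [240.6, 189.7, 36.2, 28.2]), (0.74, [183.4, 228.3, 41.4, 41.4]), (0.73, [180.7, 182.5, 40.2, 26.6])]
stand [(0.63, [256.0, 195.9, 82.4, 63.2])]
glaze_jar [(0.75, [302.8, 232.8, 16.7, 26.6])]
egg_cup [(0.39, [301.6, 233.3, 17.2, 23.4])]
kiln_stilt []
top {'intrinsics': [[435.7736, 0.0, 261.4122], [0.0, 435.7736, 190.9244], [0.0, 0.0, 1.0]], 'world_from_camera': [[0.0253, 0.9977, -0.0621, 0.469], [-0.9997, 0.0255, 0.0028, 0.0031], [0.0044, 0.062, 0.9981, 1.3138], [0.0, 0.0, 0.0, 1.0]]}
coaster [(0.79, [282.9, 184.9, 35.8, 35.2]), (0.71, [349.0, 227.3, 43.7, 39.8]), (0.56, [335.8, 161.4, 45.6, 44.9])]
stand [(0.59, [263.3, 190.3, 86.4, 86.5])]
glaze_jar [(0.74, [218.1, 149.6, 16.1, 17.6]), (0.6, [415.1, 239.1, 39.1, 24.7])]
egg_cup [(0.67, [233.4, 242.8, 17.9, 18.2]), (0.43, [419.8, 161.4, 26.7, 22.6])]
kiln_stilt [(0.42, [254.2, 136.0, 8.0, 14.4])]
```

```bash
cat > h.py <<'E'
from station import *
import cv2,numpy as np
C={c:get_calibration(c) for c in("scene","top")}
def ray(c,uv):
  K,T=np.array(C[c]["intrinsics"]),np.array(C[c]["world_from_camera"])
  d=np.linalg.inv(K)@[uv[0],uv[1],1]; return T[:3,3],T[:3,:3]@(d*[1,-1,-1])
def at(c,uv,z):
  o,d=ray(c,uv); return o+d*(z-o[2])/d[2]
def two(a,b):
  (o,d),(p,e)=ray("scene",a),ray("top",b)
  s=np.linalg.lstsq(np.c_[d,-e],p-o,rcond=None)[0]; return (o+d*s[0]+p+e*s[1])/2,np.linalg.norm(o+d*s[0]-p-e*s[1])
def ell(m):
  c=max(cv2.findContours(m.astype(np.uint8),0,1)[0],key=cv2.contourArea)
  e=cv2.fitEllipse(cv2.convexHull(c)); return np.array(e[0]),e[1]
E
python3 - <<'E'
from h import *
a=cv2.imread("pics/s.png");b=cv2.imread("pics/t.png")
w=np.hstack([cv2.resize(a[130:290,130:340],None,fx=1.9,fy=1.9,interpolation=2),cv2.resize(b[110:270,190:400],None,fx=1.9,fy=1.9,interpolation=2)])
cv2.imwrite("pics/z.png",w)
es,et=[ell(cut_out("coaster",c)[0]["region"]) for c in("scene","top")]
print("coaster",es,et,two(es[0],et[0]),at("top",et[0],.094),at("scene",es[0],.09))
r=cut_out("stand","top")[0]["region"];e=ell(r);print("stand",e,at("top",e[0],.085))
r=cut_out("stand","scene")[0]["region"];s=ell(r);print(s,at("scene",s[0],.08),two(s[0],e[0]))
for n,uv,z in(("jar",(218.1,149.6),.05),("egg",(233.4,242.8),.06),("stilt",(254.2,136),.02)):print(n,at("top",uv,z))
E
```

```text
coaster (array([239.73226929, 190.53782654]), (25.059171676635742, 33.52855682373047)) (array([281.13796997, 184.23095703]), (35.20125961303711, 35.40657424926758)) (array([ 0.56567408, -0.05474857,  0.08685878]), np.float64(0.0016590099896357574)) [ 0.5651673  -0.05523578  0.094     ] [ 0.56891411 -0.05354323  0.09      ]
stand (array([262.07849121, 189.69093323]), (87.7899398803711, 87.99993133544922)) [ 0.54902762 -0.00216107  0.085     ]
(array([257.86901855, 193.57131958]), (65.12476348876953, 83.90504455566406)) [ 5.69279003e-01 -1.70194248e-04  8.00000000e-02] (array([ 0.55052816, -0.00163844,  0.06158969]), np.float64(0.001246839473735441))
jar [0.6653686  0.12909755 0.05      ]
egg [0.39635179 0.07591796 0.06      ]
stilt [0.7139132 0.0252335 0.02     ]
```

View pics/z.png

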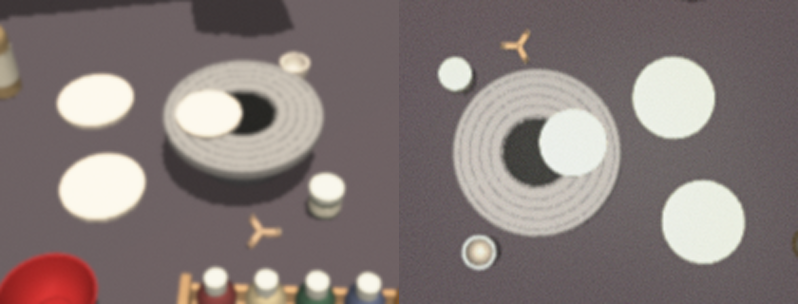

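View pics/t.png

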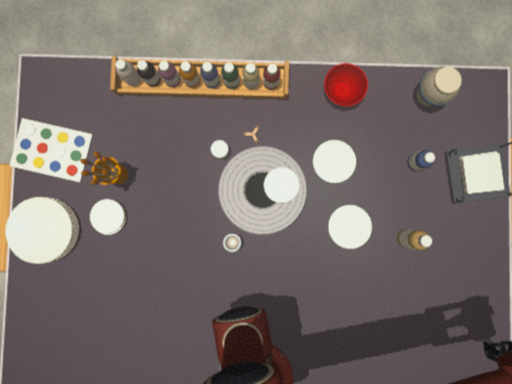

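Top view: the wheel is at pixel (262,190) and the small coaster at (281,184), about 55 mm off-centre. The larger look-alikes are at (335,161) and (350,227). The jar (219,149), egg cup (232,242) and stilt (253,134) stand close to the head. I'll push with a half-open finger fork along the line to the axis.

```bash
cat >> h.py <<'E'
from scipy.spatial.transform import Rotation as R
def go(p,xdir=None):
  "tool-frame offset to world p; xdir: wanted world heading (deg) of tool x"
  o=get_obs();r=R.from_rotvec(o["tool_rot"]);M=r.as_matrix()
  h=np.degrees(np.arctan2(M[1,0],M[0,0]))
  print("pos",np.round(o["tool_pos"],4),"heading",round(h,2),"tilt",np.round(M[:,2],3),"F",np.round(o["contact_force"],2),"offset",np.round(M.T@(np.array(p)-o["tool_pos"]),4),"twist z",None if xdir is None else round((h-xdir+180)%360-180,1))
E
python3 -c "
from h import *
c=np.array([.549,-.002]);k=np.array([.5653,-.055]);u=(c-k)/np.linalg.norm(c-k);a=np.degrees(np.arctan2(u[1],u[0]));print(u,a)
go([*(c-u*.118),.13],a)"
```

```text
[-0.29395912  0.95581799] 107.09513207443855
pos [ 0.1989 -0.5925  0.2314] heading 18.55 tilt [ 0. -0. -1.] F [ 0.12  0.32 -0.33] offset [ 0.5168 -0.3305  0.1013] twist z -88.5
```

```bash
python3 -m crank '[{"offset":[0.05,-0.03,0.01],"twist":[0,0,-8]},{"offset":[0.1,-0.06,0.02],"twist":[0,0,-17]},{"offset":[0.15,-0.095,0.03],"twist":[0,0,-26]},{"offset":[0.2,-0.13,0.03],"twist":[0,0,-35]},{"offset":[0.25,-0.16,0.03],"twist":[0,0,-44]},{"offset":[0.3,-0.19,0.03],"twist":[0,0,-53]},{"offset":[0.35,-0.22,0.03],"twist":[0,0,-62]},{"offset":[0.4,-0.255,0.03],"twist":[0,0,-71]},{"offset":[0.45,-0.29,0.03],"twist":[0,0,-79]},{"offset":[0.49,-0.315,0.04],"twist":[0,0,-86]},{"offset":[0.517,-0.3305,0.07],"twist":[0,0,-88.5]},{"offset":[0.517,-0.3305,0.1],"twist":[0,0,-88.5]},{"offset":[0.517,-0.3305,0.1],"twist":[0,0,-88.5]},{"offset":[0.517,-0.3305,0.1],"twist":[0,0,-88.5]}]' 0.6
python3 -c "
from h import *
go([.5836,-.1148,.10],107.1)
b=get_image('top');a=get_image('scene')
w=np.hstack([cv2.resize(x,None,fx=2.5,fy=2.5,interpolation=2) for x in(a[110:270,170:330],b[110:270,200:360])])
cv2.imwrite('pics/z2.png',cv2.cvtColor(w,4))"
```

```text
t: 2.55
tool_pos: [0.5843, -0.1152, 0.1326]
tool_rot: [1.867, 2.525, 0.001]
contact_force: [-0.6, 0.4, -0.5]
opening: 0.0516
grip_force: 0.0
pos [ 0.5843 -0.1152  0.1326] heading 107.02 tilt [ 0.001 -0.    -1.   ] F [-0.56  0.44 -0.48] offset [ 0.0006 -0.0006  0.0325] twist z -0.1
```

View pics/z2.png

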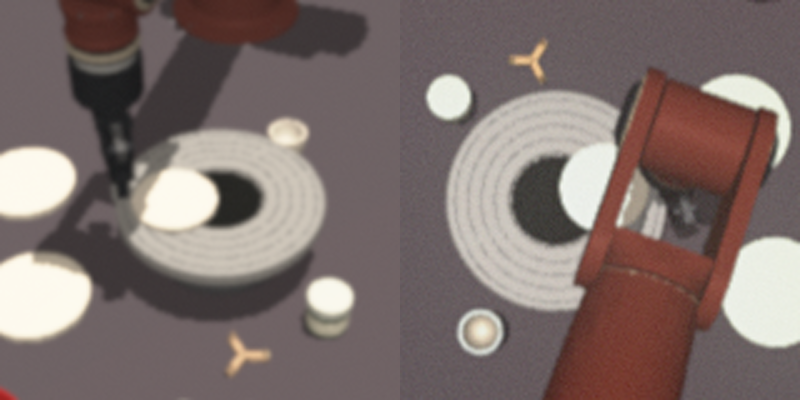

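The fork sits just outside the coaster, near pixel (655,215) in the right-hand half, with the recess still visible to the left. Next I'll probe for the head surface.

```bash
python3 -m crank '[{"offset":[0,0,0.02],"twist":[0,0,0]},{"offset":[0,0,0.035],"twist":[0,0,0]},{"offset":[0,0,0.04],"twist":[0,0,0]},{"offset":[0,0,0.042],"twist":[0,0,0]},{"offset":[0,0,0.044],"twist":[0,0,0]},{"offset":[0,0,0.044],"twist":[0,0,0]}]'
python3 -c "
from h import *
go([.549,-.002,.085],107.1)"
```

```text
t: 3.4
tool_pos: [0.5841, -0.1147, 0.0876]
tool_rot: [1.867, 2.526, 0.0]
contact_force: [-0.9, 0.8, -0.3]
opening: 0.0516
grip_force: 0.0
pos [ 0.5841 -0.1147  0.0876] heading 107.05 tilt [ 0.001 -0.    -1.   ] F [-0.94  0.83 -0.26] offset [ 0.1181 -0.0005  0.0026] twist z -0.0
```

```bash
python3 -m crank '[{"offset":[0,0,0.002],"twist":[0,0,0]},{"offset":[0,0,0.003],"twist":[0,0,0]},{"offset":[0,0,0.003],"twist":[0,0,0]}]'
python3 -m crank '[{"offset":[0,0,0.001],"twist":[0,0,0]},{"offset":[0,0,0.001],"twist":[0,0,0]}]'
python3 -m crank '[{"offset":[0,0,0.0015],"twist":[0,0,0]},{"offset":[0,0,0.0015],"twist":[0,0,0]}]'
```

```text
t: 3.78
tool_pos: [0.5838, -0.1147, 0.0843]
tool_rot: [-1.868, -2.526, 0.0]
contact_force: [-0.3, -0.1, -0.4]
opening: 0.0513
grip_force: 0.0
t: 4.03
tool_pos: [0.5838, -0.1147, 0.0832]
tool_rot: [-1.867, -2.526, 0.0]
contact_force: [0.5, -0.6, 0.1]
opening: 0.0511
grip_force: 0.0
t: 4.28
tool_pos: [0.5839, -0.1147, 0.0818]
tool_rot: [1.868, 2.526, 0.0]
contact_force: [-0.1, -0.3, -0.6]
opening: 0.0514
grip_force: 0.0
```

```bash
python3 -m crank '[{"offset":[0,0,0.0015],"twist":[0,0,0]},{"offset":[0,0,0.0015],"twist":[0,0,0]}]'
python3 -m crank '[{"offset":[0,0,0.001],"twist":[0,0,0]},{"offset":[0,0,0.001],"twist":[0,0,0]}]'
```

```text
t: 4.53
tool_pos: [0.5848, -0.1147, 0.0818]
tool_rot: [1.867, 2.525, 0.002]
contact_force: [-0.6, 1.2, 4.3]
opening: 0.0513
grip_force: 2.5
t: 4.78
tool_pos: [0.5855, -0.1147, 0.0818]
tool_rot: [1.866, 2.524, 0.003]
contact_force: [-0.3, 1.5, 7.6]
opening: 0.0511
grip_force: 4.0
```

```bash
python3 -m crank '[{"offset":[0,0,-0.006],"twist":[0,0,0]},{"offset":[0.006,0,-0.006],"twist":[0,0,0]},{"offset":[0.012,0,-0.006],"twist":[0,0,0]},{"offset":[0.018,0,-0.006],"twist":[0,0,0]},{"offset":[0.024,0,-0.006],"twist":[0,0,0]},{"offset":[0.03,0,-0.006],"twist":[0,0,0]},{"offset":[0.035,0,-0.006],"twist":[0,0,0]},{"offset":[0.04,0,-0.006],"twist":[0,0,0]},{"offset":[0.045,0,-0.006],"twist":[0,0,0]},{"offset":[0.05,0,-0.006],"twist":[0,0,0]},{"offset":[0.053,0,-0.006],"twist":[0,0,0]},{"offset":[0.056,0,-0.006],"twist":[0,0,0]},{"offset":[0.056,0,-0.006],"twist":[0,0,0]}]'
python3 -c "
from h import *
go([.549,-.002,.085],107.1)
b=get_image('top');a=get_image('scene')
w=np.hstack([cv2.resize(x,None,fx=4,fy=4,interpolation=2) for x in(a[150:250,210:310],b[140:240,210:310])])
cv2.imwrite('pics/z3.png',cv2.cvtColor(w,4))"
```

```text
t: 6.4
tool_pos: [0.5672, -0.0608, 0.0851]
tool_rot: [-1.867, -2.526, -0.0]
contact_force: [0.4, -0.5, -0.6]
opening: 0.051
grip_force: 0.0
pos [ 0.5672 -0.0608  0.0851] heading 107.07 tilt [-0.  0. -1.] F [ 0.36 -0.49 -0.57] offset [ 0.0616 -0.0001  0.0001] twist z -0.0
```

View pics/z3.png

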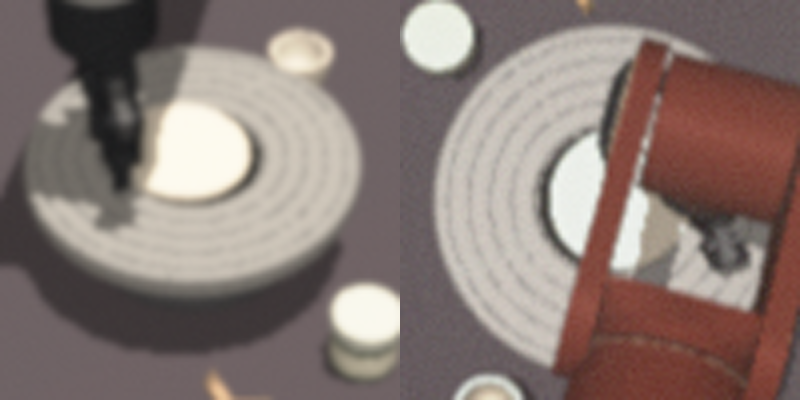

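The coaster is mostly over the recess, leaving a thin dark crescent about 7 mm wide on the far side (right half, column 545). I'll advance slowly.

```bash
python3 -m crank '[{"offset":[0.002,0,0],"twist":[0,0,0]},{"offset":[0.004,0,0],"twist":[0,0,0]},{"offset":[0.005,0,0],"twist":[0,0,0]},{"offset":[0.006,0,0],"twist":[0,0,0]},{"offset":[0.007,0,0],"twist":[0,0,0]},{"offset":[0.008,0,0],"twist":[0,0,0]},{"offset":[0.008,0,0],"twist":[0,0,0]}]'
python3 -c "
from h import *
go([.549,-.002,.085],107.1)
b=get_image('top');a=get_image('scene')
w=np.hstack([cv2.resize(x,None,fx=4,fy=4,interpolation=2) for x in(a[150:250,210:310],b[140:240,210:310])])
cv2.imwrite('pics/z4.png',cv2.cvtColor(w,4))"
```

```text
t: 7.38
tool_pos: [0.5651, -0.0534, 0.0853]
tool_rot: [1.867, 2.526, 0.0]
contact_force: [-0.3, -0.1, -0.1]
opening: 0.0511
grip_force: 0.0
pos [ 0.5651 -0.0534  0.0853] heading 107.06 tilt [ 0.  0. -1.] F [-0.31 -0.15 -0.08] offset [ 0.0539 -0.0003  0.0003] twist z -0.0
```

View pics/z4.png

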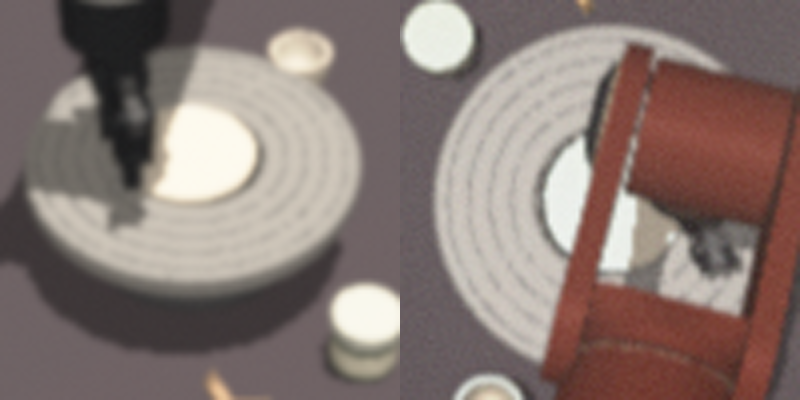

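```bash
python3 -m crank '[{"offset":[-0.005,0,0],"twist":[0,0,0]},{"offset":[-0.02,0,-0.02],"twist":[0,0,0]},{"offset":[-0.06,0,-0.06],"twist":[0,0,0]},{"offset":[-0.11,0,-0.09],"twist":[0,0,0]},{"offset":[-0.16,0,-0.1],"twist":[0,0,0]},{"offset":[-0.2,0,-0.1],"twist":[0,0,0]},{"offset":[-0.2,0,-0.1],"twist":[0,0,0]}]' 0
cat > look.py <<'E'
from h import *
import sys
go([.549,-.002,.085],107.1)
b=get_image('top');a=get_image('scene')
w=np.hstack([cv2.resize(x,None,fx=4,fy=4,interpolation=2) for x in(a[150:250,210:310],b[140:240,210:310])])
cv2.imwrite(sys.argv[1],cv2.cvtColor(w,4))
e={}
for n,x in(("scene",a),("top",b)):
  for q in("coaster","stand"):
    L=cut_out(q,n)
    c=[ell(d["region"]) for d in L]
    c=[d for d in c if np.hypot(*(at(n,d[0],.09)[:2]-[.549,-.002]))<.07]
    if c: e[n,q]=c[0]; print(n,q,c[0],at(n,c[0][0],.088 if q=="coaster" else .085))
if ("scene","coaster") in e and ("top","coaster") in e: print(two(e["scene","coaster"][0],e["top","coaster"][0]))
# dark recess ring in top
g=b.max(2)[140:240,210:310]; ys,xs=np.nonzero(g<90); m=np.hypot(xs+210-262,ys+140-190)<24; print("dark px",m.sum(),xs[m].mean()+210 if m.any() else 0,ys[m].mean()+140 if m.any() else 0)
E
python3 look.py pics/z5.png
```

```text
t: 8.35
tool_pos: [0.6243, -0.2486, 0.1871]
tool_rot: [1.871, 2.521, -0.0]
contact_force: [-0.1, 0.4, 0.4]
opening: 0.0003
grip_force: 0.0
pos [ 0.6243 -0.2486  0.1871] heading 106.83 tilt [ 0.002 -0.002 -1.   ] F [-0.07  0.39  0.36] offset [ 0.258  -0.0008  0.1015] twist z -0.3
scene coaster (array([256.94906616, 188.79756165]), (25.18674087524414, 34.10222625732422)) [ 0.55734406 -0.00339563  0.088     ]
scene stand (array([257.60101318, 193.78114319]), (65.58357238769531, 82.92107391357422)) [ 0.5752879  -0.00068873  0.085     ]
top coaster (array([263.1958313, 189.4894104]), (34.689414978027344, 36.02421188354492)) [ 0.54948184 -0.00528275  0.088     ]
top stand (array([262.11019897, 189.4848175 ]), (87.57733154296875, 88.34606170654297)) [ 0.54961342 -0.00223596  0.085     ]
(array([ 0.54991759, -0.00454435,  0.08088281]), np.float64(0.0015754071780867216))
dark px 0 0 0
```

View pics/z5.png

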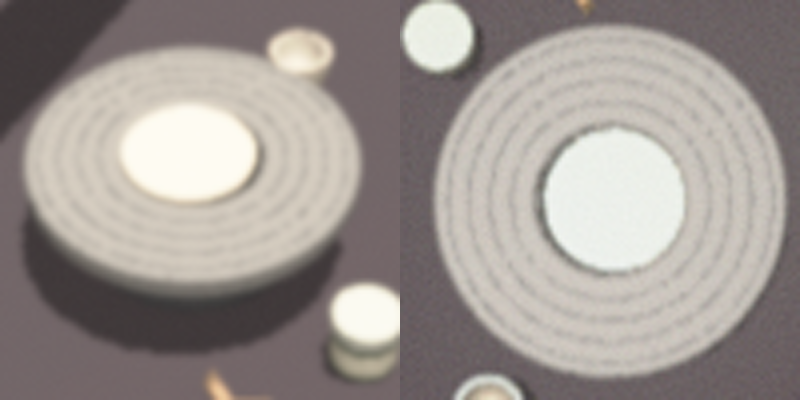

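The coaster looks concentric to within 3 mm (centre column 614 against the head's 610), and its triangulated height has dropped 6 mm. I'll confirm it's seated by touching the top with the shut fingertip.

```bash
python3 -m crank '[{"offset":[0.05,0,0],"twist":[0,0,0]},{"offset":[0.1,0,0.0],"twist":[0,0,0]},{"offset":[0.15,0,0.02],"twist":[0,0,0]},{"offset":[0.2,0,0.05],"twist":[0,0,0]},{"offset":[0.228,0,0.08],"twist":[0,0,0]},{"offset":[0.228,0,0.087],"twist":[0,0,0]},{"offset":[0.228,0,0.09],"twist":[0,0,0]},{"offset":[0.228,0,0.0925],"twist":[0,0,0]},{"offset":[0.228,0,0.0945],"twist":[0,0,0]},{"offset":[0.228,0,0.0945],"twist":[0,0,0]}]' 0
python3 -m crank '[{"offset":[0,0,0.001],"twist":[0,0,0]},{"offset":[0,0,0.002],"twist":[0,0,0]},{"offset":[0,0,0.002],"twist":[0,0,0]}]'
```

```text
t: 9.9
tool_pos: [0.5572, -0.0273, 0.0912]
tool_rot: [1.868, 2.525, 0.0]
contact_force: [-0.0, -0.7, -0.4]
opening: 0.0002
grip_force: 0.0
t: 10.28
tool_pos: [0.5568, -0.0267, 0.0886]
tool_rot: [-1.867, -2.526, 0.0]
contact_force: [-0.1, -0.1, -0.3]
opening: 0.0
grip_force: 0.0
```

There's no contact at 0.0886 m on the trailing side, where an unseated coaster would reach 0.094, so it's seated. Next I'll lift, move out to r = 90 mm on the flat and press lightly.

```bash
python3 -m crank '[{"offset":[0,0,-0.015],"twist":[0,0,0]},{"offset":[-0.03,0,-0.02],"twist":[0,0,0]},{"offset":[-0.0645,0,-0.02],"twist":[0,0,0]},{"offset":[-0.0645,0,-0.01],"twist":[0,0,0]},{"offset":[-0.0645,0,0],"twist":[0,0,0]},{"offset":[-0.0645,0,0.0025],"twist":[0,0,0]},{"offset":[-0.0645,0,0.004],"twist":[0,0,0]},{"offset":[-0.0645,0,0.004],"twist":[0,0,0]}]'
python3 -m crank '[{"offset":[0,0,0.001],"twist":[0,0,0]},{"offset":[0,0,0.001],"twist":[0,0,0]}]'
```

```text
t: 11.28
tool_pos: [0.576, -0.0879, 0.0851]
tool_rot: [1.866, 2.527, 0.0]
contact_force: [0.4, 1.1, 0.6]
opening: -0.0001
grip_force: 0.5
t: 11.52
tool_pos: [0.5765, -0.0879, 0.085]
tool_rot: [1.867, 2.526, 0.002]
contact_force: [-0.6, 2.5, 4.9]
opening: -0.0001
grip_force: 2.6
```

```bash
python3 -c "
from h import *
go([.5494,-.0022,.085],107.1);print(get_obs()['q'])
R_=.09
for f in [2,5,10,15,20,26,32,38,44,50,56,62,68,73,77,80,82,84,86,88]: r=np.radians(f);print(f,round(R_*(1-np.cos(r)),4),round(-R_*np.sin(r),4))"
```

```text
pos [ 0.5765 -0.0879  0.085 ] heading 107.06 tilt [ 0.002  0.001 -1.   ] F [-0.57  2.46  4.87] offset [ 0.0899 -0.0008  0.0001] twist z -0.0
[-2.79470376e-01  8.79355556e-02  1.83133919e+00  1.21961320e-03
  1.22083602e+00 -5.77655244e-01]
2 0.0001 -0.0031
5 0.0003 -0.0078
10 0.0014 -0.0156
15 0.0031 -0.0233
20 0.0054 -0.0308
26 0.0091 -0.0395
32 0.0137 -0.0477
38 0.0191 -0.0554
44 0.0253 -0.0625
50 0.0321 -0.0689
56 0.0397 -0.0746
62 0.0477 -0.0795
68 0.0563 -0.0834
73 0.0637 -0.0861
77 0.0698 -0.0877
80 0.0744 -0.0886
82 0.0775 -0.0891
84 0.0806 -0.0895
86 0.0837 -0.0898
88 0.0869 -0.0899
```

```bash
python3 -m crank '[{"offset":[0.0001,-0.0031,0.001],"twist":[0,0,2]},{"offset":[0.0003,-0.0078,0.001],"twist":[0,0,5]},{"offset":[0.0014,-0.0156,0.001],"twist":[0,0,10]},{"offset":[0.0031,-0.0233,0.001],"twist":[0,0,15]},{"offset":[0.0054,-0.0308,0.001],"twist":[0,0,20]},{"offset":[0.0091,-0.0395,0.001],"twist":[0,0,26]},{"offset":[0.0137,-0.0477,0.001],"twist":[0,0,32]},{"offset":[0.0191,-0.0554,0.001],"twist":[0,0,38]},{"offset":[0.0253,-0.0625,0.001],"twist":[0,0,44]},{"offset":[0.0321,-0.0689,0.001],"twist":[0,0,50]}]'
python3 -c "
from h import *
go([.5494,-.0022,.085],57)"
```

```text
t: 12.78
tool_pos: [0.5021, -0.0783, 0.085]
tool_rot: [2.76, 1.494, 0.005]
contact_force: [0.7, 1.5, 7.9]
opening: -0.0002
grip_force: 3.4
pos [ 0.5021 -0.0783  0.085 ] heading 56.85 tilt [ 0.005 -0.001 -1.   ] F [0.72 1.53 7.95] offset [ 0.0896 -0.002   0.0001] twist z -0.1
```

```bash
python3 -m crank '[{"offset":[0.0003,-0.0078,0],"twist":[0,0,5]},{"offset":[0.0017,-0.0172,0],"twist":[0,0,11]},{"offset":[0.0039,-0.0263,0],"twist":[0,0,17]},{"offset":[0.0066,-0.0337,0],"twist":[0,0,22]},{"offset":[0.0098,-0.0409,0],"twist":[0,0,27]},{"offset":[0.0129,-0.0464,0],"twist":[0,0,31]},{"offset":[0.0154,-0.0503,0],"twist":[0,0,34]},{"offset":[0.0172,-0.0529,0],"twist":[0,0,36]},{"offset":[0.0191,-0.0554,-0.012],"twist":[0,0,38]},{"offset":[0.0201,-0.0566,-0.03],"twist":[0,0,39]},{"offset":[0.0201,-0.0566,-0.07],"twist":[0,0,39]},{"offset":[0.0201,-0.0566,-0.11],"twist":[0,0,39]},{"offset":[0.0201,-0.0566,-0.11],"twist":[0,0,39]}]'
python3 -c "
from h import *
go([.5494,-.25,.2],18)"
```

```text
t: 14.4
tool_pos: [0.4665, -0.0309, 0.1979]
tool_rot: [3.099, 0.492, 0.013]
contact_force: [-0.2, 0.4, 0.7]
opening: 0.0001
grip_force: 0.0
pos [ 0.4665 -0.0309  0.1979] heading 18.06 tilt [ 0.009 -0.002 -1.   ] F [-0.22  0.37  0.66] offset [ 0.0109  0.234  -0.0008] twist z 0.1
```

```bash
python3 -m crank '[{"offset":[0,0.04,0],"twist":[0,0,0]},{"offset":[0,0.09,0],"twist":[0,0,0]},{"offset":[0,0.14,0],"twist":[0,0,0]},{"offset":[0,0.19,0],"twist":[0,0,0]},{"offset":[0,0.23,0],"twist":[0,0,0]},{"offset":[0,0.23,0],"twist":[0,0,0]},{"offset":[0,0.23,0],"twist":[0,0,0]},{"offset":[0,0.23,0],"twist":[0,0,0]},{"offset":[0,0.23,0],"twist":[0,0,0]},{"offset":[0,0.23,0],"twist":[0,0,0]},{"offset":[0,0.23,0],"twist":[0,0,0]},{"offset":[0,0.23,0],"twist":[0,0,0]},{"offset":[0,0.23,0],"twist":[0,0,0]},{"offset":[0,0.23,0],"twist":[0,0,0]},{"offset":[0,0.23,0],"twist":[0,0,0]},{"offset":[0,0.23,0],"twist":[0,0,0]},{"offset":[0,0.23,0],"twist":[0,0,0]},{"offset":[0,0.23,0],"twist":[0,0,0]},{"offset":[0,0.23,0],"twist":[0,0,0]}]'
python3 look.py pics/z6.png
```

```text
t: 16.77
tool_pos: [0.5352, -0.2489, 0.1928]
tool_rot: [-3.103, -0.493, -0.0]
contact_force: [-0.1, -0.0, -0.2]
opening: 0.0001
grip_force: 0.0
pos [ 0.5352 -0.2489  0.1928] heading 18.05 tilt [ 0.  0. -1.] F [-0.1  -0.02 -0.2 ] offset [ 0.0896 -0.2305  0.1078] twist z -89.1
scene coaster (array([257.371521  , 188.14961243]), (24.882593154907227, 34.15840148925781)) [ 0.55450808 -0.00226676  0.088     ]
scene stand (array([257.67480469, 193.80487061]), (64.76348114013672, 83.220947265625)) [ 5.75378411e-01 -4.68061005e-04  8.50000000e-02]
top coaster (array([262.1729126 , 190.15139771]), (34.69248580932617, 34.96530532836914)) [ 0.54753877 -0.00244703  0.088     ]
top stand (array([262.30563354, 189.52464294]), (86.8762435913086, 87.76383972167969)) [ 0.54951479 -0.00279091  0.085     ]
(array([ 0.5479412 , -0.00252488,  0.08175074]), np.float64(9.917821861094679e-05))
dark px 0 0 0
```

View pics/z6.png

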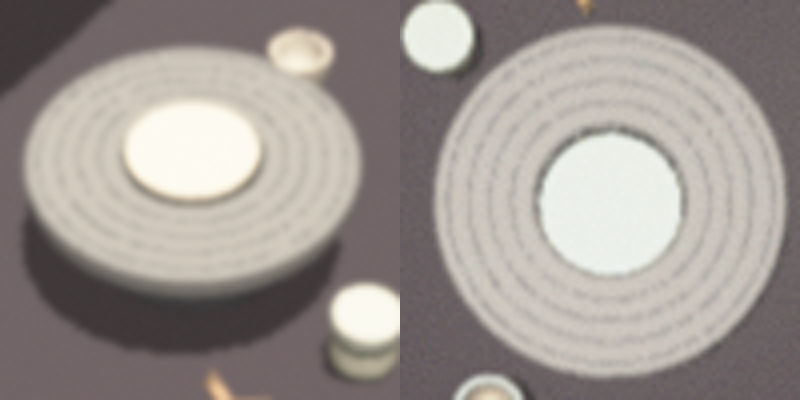

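The coaster is still seated, with its centre at column 610, row 203. Its small offset swung from the right to the bottom of the picture, which confirms roughly a quarter turn clockwise. The wheel is at rest, and the jar and egg cup haven't moved.

```bash
python3 -c "
from station import *
print(finish_job())"
```

```text
the job is handed in; nothing more can be done
None
```

The coaster is seated in the recess, the wheel turned about a quarter turn clockwise and came to rest on its own with the coaster still seated, and the job was handed in at about 17 s with no sign of anything else disturbed.

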